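# Run the hands-on telegraph check with three light presses

## Robot

A 6-joint arm with a two-finger parallel gripper is mounted at the origin on a cart in front of the work surface, level with it; the furniture and walls round the work are solid. World frame = base frame: x ahead of the robot, y to its left, z up, the work surface at z = 0. Lengths are in m, angles in degrees, forces in N, time in s.
With the tool pointing down it reaches from about 0.3 to 0.75 m from the base axis. Payload 8.5 kg.
Tool frame: the origin (TCP) lies midway between the tips of the shut fingers; the grasp point (between the pads) lies env.tcp_to_grasp behind it (env.tcp_to_grasp is the distance from the TCP to the grasp point, in m); z points along the fingers, y is the line along which they close (so a half turn about z gives the same grasp; the last joint's range is limited). The gripper opens to 85 mm and grips with 20 to 120 N. Pads are 22 mm wide; open, the fingers measure 114 mm over their backs; the gripper's body (76 mm by 85 mm) begins 54 mm behind the grasp point. The pads swing forward as they close: fully open they stand 13 mm farther back than shut.
Start: joints at [-84.758, 21.807, 74.336, -0, 83.858, -12.336], TCP at [0.166, -0.524, 0.231] pointing down, gripper open.
Joint ranges: [-178.18, 178.18], [-50.72, 133.34], [12.68, 142.11], [-81.47, 261.47], [9.98, 163.14], [-165.26, 165.26]. Speed limits (degrees/s): [136.94, 136.94, 180, 180, 180, 180].

## Interface

Orientations are given as a 3x3 rotation matrix whose columns are the frame's x, y, z axes.
In Python, from rig import observe, optics, job, env gives the robot as it stands. The module is installed in compiled form; this text tells all that it offers.
- The arm moves only by the shell command python3 -m jog 'ROWS' [FORCE]. ROWS is JSON, a list of rows, each a list of 7 numbers: the turn, a rotation vector about the tool's x, y, z in rad, then the shift along the tool's x, y, z in m, then the opening in per cent of the stroke, from 0 (shut) to 100 (fully open). A call has 1 to 10 rows; each row shifts and turns the commanded pose from where the row before left it, along the tool's axes as they then stand; what a row does not reach is not made up. A row lasts 1/8 s, in which the tool goes at most 62.5 mm and 10.7 degrees, less where a joint would pass 70% of its speed; a pose out of reach is approached as far as the arm can. A call is refused whole if a number of a shift passes 0.0625 or a number of a turn 0.188, either way. A call with a gripper value outside its range is refused whole. The fingers move at their own pace and stop on an object; FORCE is the grip in N (left out, the last holds). Time passes only in rows, so rows that do not move let the fingers close. It gives the time, the measured TCP pose, the force, the opening and the grip force at its end, in the units of the state.
- observe(): the state, without advancing time (a new reading comes with each control period).
- optics.get_image(name): name is "scene" or "top"; returns a dict with "pixels" (420x560x3 uint8, red, green, blue), "mtx" (3x3 intrinsics, pixels), "rvec" (rotation vector, rad) and "tvec" (3), from world to camera coordinates, as OpenCV has them. Camera axes: x right, y down, z forward; pixel columns grow to the right and rows downward; lengths in m; the calibration is good to about 2 mm. A picture is of the moment at which its call begins. There is no depth.
- job.close_job(): hands the job in; it is judged then, once.
The state is a dict: "time_s": time; "q": joint angles; "qvel": joint speeds; "joint_efforts": joint torques, N m; "position": TCP position; "tool_rot": TCP orientation; "ft_force": force on the tool from outside, world axes, zero at the start; "wrist_torque": the same for the moment, N m; "grip_width": finger opening in m; "gripper_force": force on a finger pad.
Only numpy, scipy, OpenCV 4.12 (cv2) and the standard library are available. Lean on these libraries where they do the work, as an engineer would, in place of code of your own. Each camera call takes 0.05 s, during which the arm holds its last target. There are 200 camera calls.

## Task

Run the morning check of the hands-on telegraph exhibit with the fingertips only, pressing lightly: first push the green button fully in, then tap the round black knob of the telegraph key at the front right of the table (not the display one at the back corner beside the radio) so that it goes down and comes back up, and last push the red button fully in. Keep off the telegraph key before the green button is in and do not tap it again once the red one is in. Grasp, lift or shift nothing, and leave the yellow button and all other things alone.

Things in the scene. Friction and masses are not known exactly. Their poses are not given: they have to be found in the camera images.
- telegraph_key: the telegraph (Morse) key: black base plate 130x75 mm, 9 mm thick, brass lever along its x axis, 0.34 kg, loose on the table. Origin at the centre of its underside; its -x end, roughly towards the robot, carries the round black knob. Overall 48 mm high
- key_knob (a point): centre of the top of the telegraph key's black knob (37 mm across, 48 mm above the table, 47 mm from the body's origin along its -x); press here, downwards
- telegraph_key_lever (a joint): angle of the key's lever in rad: 0 = up, 0.06 = fully down (the knob sinks about 3.5 mm); a spring brings it back up; fully down takes about 3 N, then a firm stop. Down counts from 0.03
- green_unit: loose push-button unit: grey square housing 70x70x34 mm with a metal top plate, 0.5 kg; origin at the centre of its underside, z up. In its middle a green round cap, 36 mm across, rises to 48 mm above the table when out. Press this first.
- green_top (a point): centre of the top of the green cap
- green_cap (a joint): travel of the green cap in m: 0 = fully out (may start up to 0.0015), 0.008 = fully in. It moves straight down, takes about 3 N, then meets a firm stop, and stays wherever it is pushed (no spring). Fully in, its top still stands 3 mm proud of the ring round it, 6 mm above the housing
- red_unit: loose push-button unit: grey square housing 70x70x34 mm with a metal top plate, 0.5 kg; origin at the centre of its underside, z up. In its middle a red round cap, 36 mm across, rises to 48 mm above the table when out. Press this last.
- red_top (a point): centre of the top of the red cap
- red_cap (a joint): travel of the red cap in m: 0 = fully out (may start up to 0.0015), 0.008 = fully in. It moves straight down, takes about 3 N, then meets a firm stop, and stays wherever it is pushed (no spring). Fully in, its top still stands 3 mm proud of the ring round it, 6 mm above the housing
- yellow_unit: loose push-button unit: grey square housing 70x70x34 mm with a metal top plate, 0.5 kg; origin at the centre of its underside, z up. In its middle a yellow round cap, 36 mm across, rises to 48 mm above the table when out. Not to be pressed.
- yellow_cap (a joint): travel of the yellow cap in m: 0 = fully out (may start up to 0.0015), 0.008 = fully in. It moves straight down, takes about 3 N, then meets a firm stop, and stays wherever it is pushed (no spring). Fully in, its top still stands 3 mm proud of the ring round it, 6 mm above the housing
- compass: bystander: round olive pocket compass, 64x55x20 mm, origin under its centre
- insulator: bystander: white porcelain egg insulator standing, 32 mm across, 41 mm high, origin under its centre
- stamp: bystander: wooden hand stamp standing, 22x50x55 mm, origin under its centre
- loose_knob: bystander: black ribbed control knob lying loose on the table, 33 mm across, 24 mm high, origin under its centre
- tall_carton: bystander: orange-brown carton standing, 35x34x75 mm, origin under its centre
Mind the look-alikes: they are no part of the job. Of the things that look like the telegraph_key, the larger one is meant.

How it is judged:
By the outcome, as a careful person would: the job done as asked, in the order asked, and still so for the second after the job is handed in, with the robot touching nothing.
It also fails if it takes over 43 s, if anything falls off the work surface, if the arm or the gripper's body presses on something with over 40 N, if the wrist force passes 120 N, or if a joint passes its speed limit or range.

## Working session

There is one attempt and no reset: what is moved stays moved. The work goes in short steps, Python scripts to look and compute and a shell command to move; the robot and the scene stay as the last step left them, time stands still between calls to the robot, and variables do not carry over. Pictures are saved under pics/ and viewed, at most 10 in all, crops included, and the job is handed in when it is done.

```bash
mkdir -p pics
python3 - <<'E'
from rig import observe, optics, env
import cv2,numpy as np
for n in("scene","top"):
    d=optics.get_image(n); cv2.imwrite(f"pics/{n}0.png",d["pixels"][:,:,::-1])
    R=cv2.Rodrigues(np.array(d["rvec"],float))[0]; print(n,(-R.T@np.ravel(d["tvec"])).round(3),R.round(2).tolist())
s=observe(); print(s["time_s"],s["position"],np.round(s["tool_rot"],3).tolist(),s["ft_force"],env.tcp_to_grasp)
E
```

```text
scene [0.156 0.609 0.575] [[-0.88, -0.48, -0.01], [-0.27, 0.51, -0.81], [0.4, -0.71, -0.58]]
top [ 0.34  -0.017  1.297] [[-0.02, -1.0, 0.01], [-0.99, 0.02, -0.14], [0.14, -0.01, -0.99]]
0.1 [ 0.16608482 -0.52403923  0.23076216] [[0.953, 0.302, -0.0], [0.302, -0.953, 0.001], [0.0, -0.001, -1.0]] [ 0.41330171 -0.21934029 -0.50733242] 0.0187
```

View pics/scene0.png

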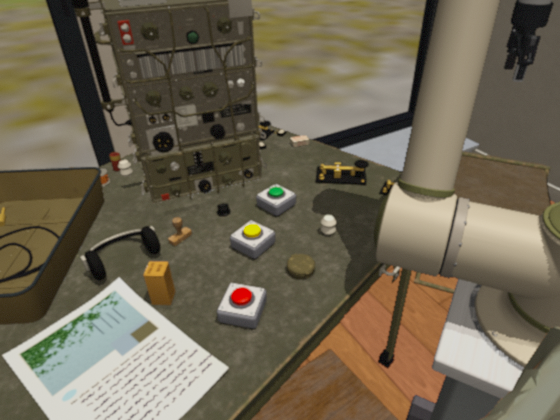

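View pics/top0.png

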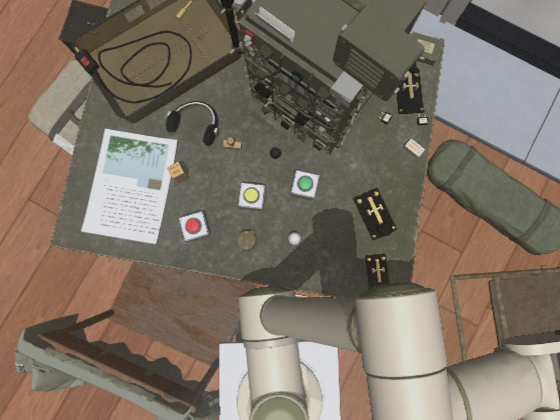

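The top view shows green (306,183), yellow (252,195) and red (193,226). There are three keys: the back corner one by the radio (411,90), which is the display key; one at (375,213); and a small one at (377,270), partly under the arm. The key at (375,213) looks like the larger one at the front right. I'll confirm that in a crop and by measuring.

```bash
cat > h.py <<'E'
import cv2,numpy as np
from rig import observe, optics
def world(d,uv,z):
    R=cv2.Rodrigues(np.array(d["rvec"],float))[0]; t=np.ravel(d["tvec"])
    uv=np.array(uv,float).reshape(-1,1,2)
    r=cv2.undistortPoints(uv,np.array(d["mtx"],float),None)[:,0]; r=np.c_[r,np.ones(len(r))]@R
    c=-R.T@t; return c+r*((z-c[2])/r[:,2])[:,None]
def blob(d,lo,hi,minA=60):
    hsv=cv2.cvtColor(d["pixels"],cv2.COLOR_RGB2HSV); m=cv2.inRange(hsv,lo,hi)
    n,l,s,c=cv2.connectedComponentsWithStats(m)
    return [(c[i].round(1).tolist(),s[i].tolist()) for i in range(1,n) if s[i,4]>minA]
E
python3 - <<'E'
from h import *
d=optics.get_image("top")
im=d["pixels"][:,:,::-1]
cv2.imwrite("pics/c1.png",cv2.resize(im[60:300,340:440],None,fx=2.4*1,fy=2.4)); 
a=cv2.resize(im[185:295,340:420],None,fx=5,fy=5,interpolation=2);b=cv2.resize(im[55:165,370:450],None,fx=5,fy=5,interpolation=2)
cv2.imwrite("pics/c1.png",np.hstack([a,b]))
for n in("top","scene"):
  d=optics.get_image(n)
  for c,lo,hi in(("g",(60,150,60),(85,255,255)),("r",(0,200,120),(4,255,255)),("r2",(176,200,120),(180,255,255)),("y",(24,180,120),(32,255,255))):
    for u,s in blob(d,lo,hi): print(n,c,u,s,world(d,u,.047)[0].round(4))
E
```

```text
scene g [275.6, 191.7] [269, 188, 14, 9, 100] [ 0.5677 -0.0713  0.047 ]
scene r [241.0, 295.9] [231, 288, 20, 17, 254] [0.4606 0.2291 0.047 ]
scene y [251.8, 230.4] [244, 225, 17, 12, 169] [0.5395 0.0733 0.047 ]
```

View pics/c1.png

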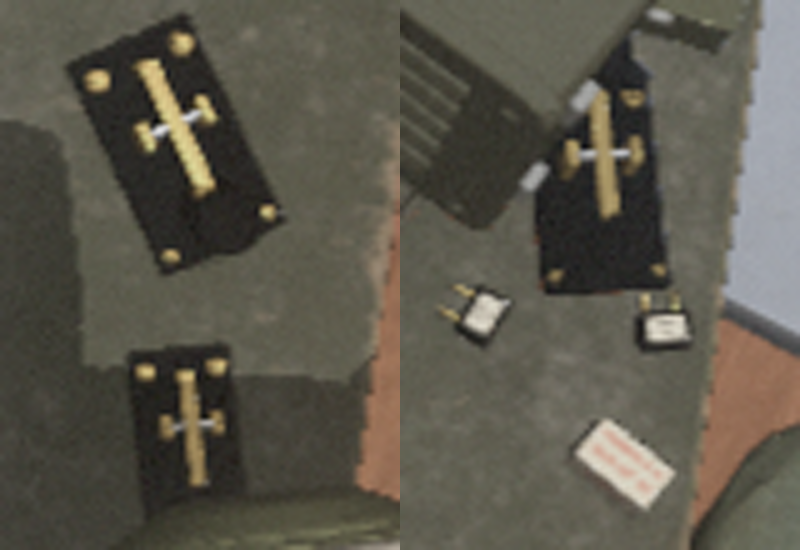

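The crop shows the key at (375,213) is clearly larger than the one at (377,270). Its knob is black on black at its near end, around (383,229). The key on the right, beside the radio, is the display one.

Run:
```python
from h import *
d=optics.get_image("top")
for c,lo,hi in(("g",(50,110,50),(90,255,255)),("r",(0,190,130),(5,255,255)),("r2",(174,190,130),(180,255,255)),("y",(22,150,120),(34,255,255))):
    for u,s in blob(d,lo,hi,40): print(c,u,s,world(d,u,.047)[0].round(4))
C=world(d,[[353.6,198.4],[377.6,187.8],[396.6,228],[372.6,239.4]],.009)[:,:2]
print(C.round(3).tolist(),"sides",[np.linalg.norm(C[i]-C[(i+1)%4]).round(3) for i in range(4)])
o=C.mean(0); ax=(C[0]+C[1]-C[2]-C[3]); ax/=np.linalg.norm(ax)
k=o-.047*ax; print("origin",o,"axis",ax,"knob",k)
for n in("top","scene"):
  e=optics.get_image(n); print(n,cv2.projectPoints(np.array([[*k,.048],[*o,.009]]),np.array(e["rvec"],float),np.array(e["tvec"],float),np.array(e["mtx"],float),None)[0].round(1).tolist())
  cv2.imwrite(f"pics/k_{n}.png",cv2.resize(e["pixels"][130:230,270:410,::-1],None,fx=5,fy=5,interpolation=2)) if n=="scene" else 0
```

```text
g [304.9, 181.1] [299, 177, 12, 12, 66] [ 0.5789 -0.0809  0.047 ]
[[0.534, -0.217], [0.563, -0.286], [0.449, -0.333], [0.419, -0.265]] sides [np.float64(0.074), np.float64(0.123), np.float64(0.074), np.float64(0.125)]
origin [ 0.49123005 -0.27552397] axis [0.92394602 0.38252288] knob [ 0.44780459 -0.29350254]
top [[[385.3, 227.4]], [[375.1, 213.3]]]
scene [[[359.7, 160.9]], [[340.3, 173.1]]]
```

View pics/k_scene.png

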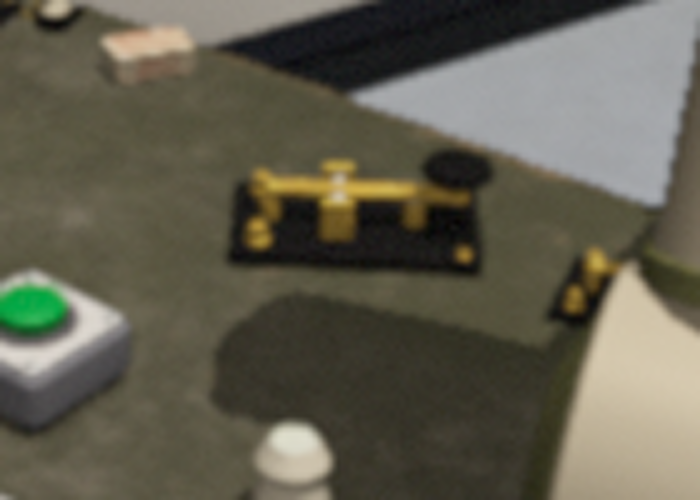

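The scene crop confirms this: the knob's centre is at about (361.6,164) and green's at (276.4,191.6).

Run:
```python
from h import *
s=optics.get_image("scene"); d=optics.get_image("top")
print("knob scene",world(s,[361.6,164],.047)[0].round(4),"top",world(d,[383.6,229.4],.048)[0].round(4))
print("green scene",world(s,[276.4,191.6],.047)[0].round(4))
# housing top plates, top view: local bright/grey blob incl. cap
im=d["pixels"]; hsv=cv2.cvtColor(im,cv2.COLOR_RGB2HSV)
for n,u,v in(("g",306,183),("y",252,195),("r",193,226)):
    w=hsv[v-22:v+22,u-22:u+22]; m=(w[...,1]>130)&(w[...,2]>60)&(((w[...,0]>60)&(w[...,0]<90)) if n=="g" else ((w[...,0]>22)&(w[...,0]<34)) if n=="y" else ((w[...,0]<8)|(w[...,0]>172)))
    yy,xx=np.nonzero(m); c=[xx.mean()+u-22,yy.mean()+v-22]; print(n,"cap",np.round(c,1),m.sum(),np.ptp(xx),np.ptp(yy),world(d,c,.046)[0].round(4))
    m=((w[...,2]>120)).astype(np.uint8); p=np.argwhere(m)[:,::-1].astype(np.float32); r=cv2.minAreaRect(p); c=np.array(r[0])+[u-22,v-22]; print("  plate",c.round(1),np.round(r[1],1),world(d,c,.034)[0].round(4))
S=np.hstack([cv2.resize(im[160:250,165:335,::-1],None,fx=4.6,fy=4.6,interpolation=2)]); cv2.imwrite("pics/b.png",S)
```

```text
knob scene [ 0.4384 -0.2822  0.047 ] top [ 0.4426 -0.2886  0.048 ]
green scene [ 0.5663 -0.0725  0.047 ]<stdin>:9: RuntimeWarning: Mean of empty slice.
  ret = ret.dtype.type(ret / rcount)
Traceback (most recent call last):
ValueError: zero-size array to reduction operation maximum which has no identity
```

Run:
```python
from h import *
d=optics.get_image("top"); im=d["pixels"]
f=im.astype(int)
for n,u,v in(("g",306,183),("y",252,195),("r",193,226)):
    w=f[v-22:v+22,u-22:u+22]; R,G,B=w[...,0],w[...,1],w[...,2]
    m={"g":G-R>40,"y":np.minimum(R,G)-B>60,"r":R-G>70}[n]
    yy,xx=np.nonzero(m); c=[xx.mean()+u-22,yy.mean()+v-22]; print(n,"cap",np.round(c,1),m.sum(),world(d,c,.046)[0].round(4))
    q=(w.min(2)>110).astype(np.uint8); k,l,s,_=cv2.connectedComponentsWithStats(q); i=1+s[1:,4].argmax()
    r=cv2.minAreaRect(np.argwhere(l==i)[:,::-1].astype(np.float32)); c=np.array(r[0])+[u-22,v-22]; print("  plate",c.round(1),np.round(r[1],1),world(d,c,.034)[0].round(4))
cv2.imwrite("pics/b.png",cv2.resize(im[160:250,165:335,::-1],None,fx=4.6,fy=4.6,interpolation=2))
```

```text
g cap [305.  182.8] 132 [ 0.5743 -0.081   0.046 ]
  plate [305.  183.7] [24.6 24.2] [ 0.574  -0.0816  0.034 ]
y cap [250.9 194.4] 133 [0.5455 0.0664 0.046 ]
  plate [251.  195.3] [25.3 24.3] [0.5448 0.0669 0.034 ]
r cap [192.3 225.2] 137 [0.4651 0.2243 0.046 ]
  plate [193.  225.8] [24.9 25.7] [0.4645 0.2246 0.034 ]
```

View pics/b.png

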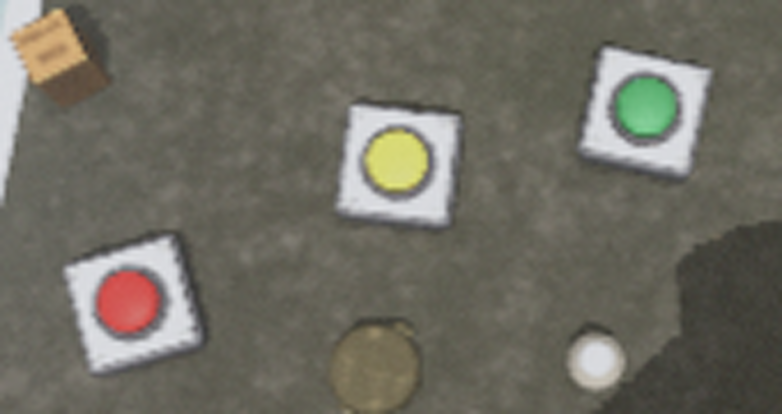

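Positions agree between the two views to within about 1 cm, and I'm weighting the top view more. Green is at about (.572,-.079), red (.464,.225) and knob (.4445,-.290). I'll move towards green high up, shutting the fingers on the way.

```bash
python3 -m jog '[[0,0,0,0.043,-0.025,0,0],[0,0,0,0.043,-0.025,0,0],[0,0,0,0.043,-0.025,0,0],[0,0,0,0.043,-0.025,0,0],[0,0,0,0.043,-0.025,0,0],[0,0,0,0.043,-0.025,0,0],[0,0,0,0.043,-0.025,0,0],[0,0,0,0.043,-0.025,0,0],[0,0,0,0.043,-0.025,0,0],[0,0,0,0.043,-0.025,0,0]]' 20
cat > go.py <<'E'
import sys; from h import *
s=observe(); R=np.array(s["tool_rot"]); p=np.array(s["position"]); t=np.array([float(a) for a in sys.argv[1:4]])
print(s["time_s"],p.round(4),"F",np.round(s["ft_force"],2),"w",s["grip_width"],"tool delta",(R.T@(t-p)).round(4), "z",R[:,2].round(4))
E
python3 go.py .572 -.079 .09; python3 -c "
from h import *
s=optics.get_image('scene');print(world(s,[[262,165],[150,195]],0).round(3))"
```

```text
time_s: 1.8
position: [0.5015, -0.1547, 0.2315]
tool_rot: [[0.953, 0.302, 0.0], [0.302, -0.953, -0.0], [0.0, 0.0, -1.0]]
ft_force: [0.7, -0.8, 0.5]
grip_width: 0.0
gripper_force: 0.0
1.8 [ 0.5015 -0.1547  0.2315] F [ 0.68 -0.82  0.51] w 5.595840457606806e-06 tool delta [ 0.09   -0.051   0.1415] z [ 3.e-04 -3.e-04 -1.e+00]
[[ 0.705 -0.23   0.   ]
 [ 0.874  0.026  0.   ]]
```

```bash
python3 -m jog '[[0,0,0,0.045,-0.0255,0.03,0],[0,0,0,0.045,-0.0255,0.03,0],[0,0,0,0,0,0.04,0],[0,0,0,0,0,0.03,0],[0,0,0,0,0,0,0]]'
python3 go.py .572 -.079 .048
python3 - <<'E'
from h import *
p=np.array(observe()["position"])
L=[]
for n,(u,v) in(("scene",(275,185)),("top",(306,180))):
  e=optics.get_image(n); print(n,cv2.projectPoints(np.array([p]),np.array(e["rvec"],float),np.array(e["tvec"],float),np.array(e["mtx"],float),None)[0].round(1).ravel())
  L.append(cv2.resize(e["pixels"][v-35:v+35,u-30:u+30,::-1],None,fx=6,fy=6,interpolation=2))
cv2.imwrite("pics/hov.png",np.hstack(L))
E
```

```text
time_s: 2.48
position: [0.57, -0.0799, 0.0996]
tool_rot: [[0.953, 0.302, -0.004], [0.302, -0.953, 0.002], [-0.004, -0.003, -1.0]]
ft_force: [-0.2, 0.4, 0.9]
grip_width: 0.0002
gripper_force: 0.0
2.475 [ 0.57   -0.0799  0.0996] F [-0.16  0.42  0.94] w 0.00015616974509837086 tool delta [ 0.0024 -0.0002  0.0516] z [-0.0042  0.0015 -1.    ]
scene [276. 170.]
top [305.6 180.6]
```

View pics/hov.png

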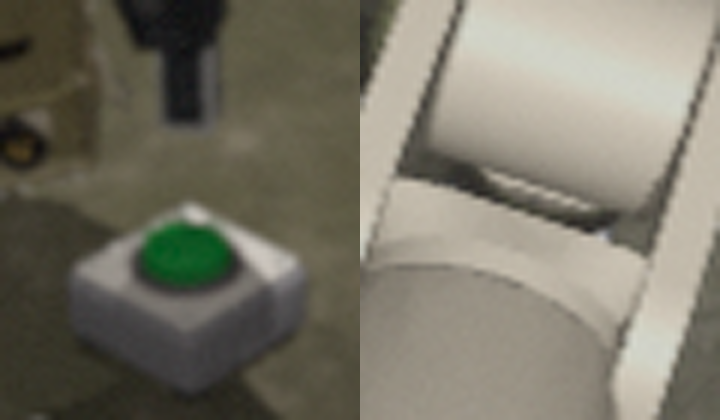

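The fingertip (scene 276,170) is right where the calibration puts it. The cap at (276,192) is directly below, and its visible side wall explains the scene view's bias towards the camera. Pressing down.

```bash
python3 -m jog '[[0,0,0,0.001,0,0.02,0],[0,0,0,0,0,0.02,0],[0,0,0,0,0,0.006,0],[0,0,0,0,0,0.004,0],[0,0,0,0,0,0.004,0],[0,0,0,0,0,0.0,0]]'
python3 go.py .572 -.079 .04
```

```text
time_s: 3.32
position: [0.572, -0.0801, 0.0476]
tool_rot: [[0.953, 0.302, 0.0], [0.302, -0.953, -0.0], [0.0, 0.0, -1.0]]
ft_force: [0.3, -0.6, 0.6]
grip_width: -0.0
gripper_force: 0.0
3.325 [ 0.572  -0.0801  0.0476] F [ 0.31 -0.57  0.63] w -4.7956357671168575e-05 tool delta [ 0.0004 -0.001   0.0076] z [ 3.e-04 -1.e-04 -1.e+00]
```

```bash
python3 -m jog '[[0,0,0,0,0,0.003,0],[0,0,0,0,0,0.002,0],[0,0,0,0,0,0.001,0],[0,0,0,0,0,0.0,0]]'; python3 go.py .572 -.079 .04
python3 -m jog '[[0,0,0,0,0,0.001,0],[0,0,0,0,0,0.0005,0],[0,0,0,0,0,0,0]]'; python3 go.py .572 -.079 .04
```

```text
time_s: 3.82
position: [0.5721, -0.0801, 0.0414]
tool_rot: [[0.953, 0.302, 0.001], [0.302, -0.953, -0.0], [0.0, 0.0, -1.0]]
ft_force: [1.5, -0.7, 1.6]
grip_width: 0.0001
gripper_force: 0.8
3.825 [ 0.5721 -0.0801  0.0414] F [ 1.47 -0.66  1.56] w 0.00014317628859109456 tool delta [ 0.0002 -0.0011  0.0014] z [ 5.e-04 -2.e-04 -1.e+00]
time_s: 4.2
position: [0.5721, -0.0801, 0.04]
tool_rot: [[0.953, 0.302, 0.001], [0.302, -0.953, -0.0], [0.0, 0.0, -1.0]]
ft_force: [1.0, -0.3, 4.0]
grip_width: 0.0
gripper_force: 2.2
4.2 [ 0.5721 -0.0801  0.04  ] F [ 1.03 -0.29  3.95] w 1.304874284705353e-06 tool delta [ 0.0003 -0.001   0.    ] z [ 6.e-04 -2.e-04 -1.e+00]
```

Force is about 4 N, at the cap's friction level. I'll press on until the stop shows.

```bash
python3 -m jog '[[0,0,0,0,0,0.0005,0],[0,0,0,0,0,0.0005,0],[0,0,0,0,0,0,0]]'; python3 go.py .572 -.079 .04
```

```text
time_s: 4.58
position: [0.5721, -0.0801, 0.0399]
tool_rot: [[0.953, 0.302, 0.001], [0.302, -0.953, -0.001], [0.001, 0.001, -1.0]]
ft_force: [-2.1, 0.8, 11.5]
grip_width: 0.0
gripper_force: 6.3
4.575 [ 0.5721 -0.0801  0.0399] F [-2.05  0.79 11.52] w 3.5644153774024096e-06 tool delta [ 0.0002 -0.0011 -0.0001] z [ 1.2e-03 -5.0e-04 -1.0e+00]
```

Green is against its stop. Up and over to the knob.

```bash
python3 -m jog '[[0,0,0,0,0,-0.025,0],[0,0,0,0,0,-0.05,0],[0,0,0,-0.037,0.032,0,0],[0,0,0,-0.037,0.032,0,0],[0,0,0,-0.037,0.032,0,0],[0,0,0,-0.037,0.032,0,0],[0,0,0,-0.037,0.032,0,0],[0,0,0,0,0,0,0]]'; python3 go.py .4445 -.29 .048
python3 - <<'E'
from h import *
p=np.array(observe()["position"])
e=optics.get_image("scene"); f=lambda q:cv2.projectPoints(np.array([q]),np.array(e["rvec"],float),np.array(e["tvec"],float),np.array(e["mtx"],float),None)[0].round(1).ravel()
print(f(p),f([.4445,-.29,.048]))
a=cv2.resize(e["pixels"][115:195,310:400,::-1],None,fx=4.4,fy=4.4,interpolation=2);b=cv2.resize(e["pixels"][150:230,235:325,::-1],None,fx=4.4,fy=4.4,interpolation=2)
cv2.imwrite("pics/hk.png",np.hstack([a,b]))
E
```

```text
time_s: 5.58
position: [0.4421, -0.2904, 0.1133]
tool_rot: [[0.955, 0.298, -0.001], [0.298, -0.955, 0.001], [-0.001, -0.001, -1.0]]
ft_force: [0.6, -0.7, 0.6]
grip_width: 0.0003
gripper_force: 0.0
5.575 [ 0.4421 -0.2904  0.1133] F [ 0.59 -0.68  0.58] w 0.0003077651928959354 tool delta [0.0025 0.0004 0.0653] z [-1.4e-03  9.0e-04 -1.0e+00]
[363.8 138.6] [360.5 161.7]
```

View pics/hk.png

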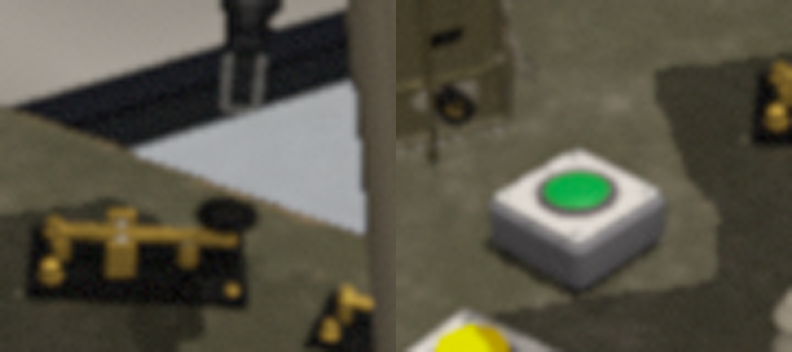

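Green is flush in its ring. The knob's centre at (361.6,163.6) agrees with the target to about 1 px. Descending to tap it.

```bash
python3 -m jog '[[0,0,0,0.0013,0,0.03,0],[0,0,0,0,0,0.02,0],[0,0,0,0,0,0.01,0],[0,0,0,0,0,0.003,0],[0,0,0,0,0,0,0]]'; python3 go.py .4445 -.29 .048
python3 -m jog '[[0,0,0,0,0,0.0015,0],[0,0,0,0,0,0.0015,0],[0,0,0,0,0,0,0]]'; python3 go.py .4445 -.29 .0445
```

```text
time_s: 6.25
position: [0.4454, -0.2879, 0.0512]
tool_rot: [[0.953, 0.302, 0.0], [0.302, -0.953, -0.0], [0.0, 0.0, -1.0]]
ft_force: [0.5, -0.2, 0.0]
grip_width: 0.0001
gripper_force: 0.0
6.25 [ 0.4454 -0.2879  0.0512] F [ 0.51 -0.19  0.05] w 5.929444162184611e-05 tool delta [-0.0015  0.0017  0.0032] z [ 4.e-04 -4.e-04 -1.e+00]
time_s: 6.62
position: [0.4451, -0.2881, 0.0479]
tool_rot: [[0.953, 0.302, 0.0], [0.302, -0.953, -0.0], [0.0, 0.0, -1.0]]
ft_force: [-0.1, -0.1, 0.4]
grip_width: 0.0001
gripper_force: 0.1
6.625 [ 0.4451 -0.2881  0.0479] F [-0.08 -0.1   0.4 ] w 0.00012098222146430921 tool delta [-0.0011  0.0016  0.0034] z [ 2.e-04 -1.e-04 -1.e+00]
```

```bash
python3 -m jog '[[0,0,0,0,0,0.0015,0],[0,0,0,0,0,0.0015,0],[0,0,0,0,0,0.0005,0],[0,0,0,0,0,0,0]]'; python3 go.py .4445 -.29 .0445
```

```text
time_s: 7.12
position: [0.4451, -0.2881, 0.0444]
tool_rot: [[0.953, 0.302, 0.0], [0.302, -0.953, -0.0], [-0.0, 0.0, -1.0]]
ft_force: [-2.3, -0.5, 2.6]
grip_width: -0.0001
gripper_force: 1.3
7.125 [ 0.4451 -0.2881  0.0444] F [-2.35 -0.45  2.58] w -5.3789362834467694e-05 tool delta [-0.0011  0.0016 -0.0001] z [ 0.e+00 -2.e-04 -1.e+00]
```

```bash
python3 -m jog '[[0,0,0,0,0,0.0006,0],[0,0,0,0,0,0,0]]'; python3 go.py .4445 -.29 .0445
python3 -m jog '[[0,0,0,0,0,-0.004,0],[0,0,0,0,0,-0.02,0],[0,0,0,0,0,-0.05,0],[0,0,0,0,0,0,0]]'; python3 go.py .464 .225 .115
```

```text
time_s: 7.38
position: [0.4451, -0.2881, 0.0439]
tool_rot: [[0.953, 0.302, 0.0], [0.302, -0.953, -0.0], [-0.0, 0.0, -1.0]]
ft_force: [-2.8, -1.2, 4.8]
grip_width: -0.0001
gripper_force: 2.4
7.375 [ 0.4451 -0.2881  0.0439] F [-2.84 -1.17  4.83] w -8.776983265326228e-05 tool delta [-0.0011  0.0016 -0.0006] z [ 0.e+00 -3.e-04 -1.e+00]
time_s: 7.88
position: [0.4464, -0.2888, 0.1207]
tool_rot: [[0.953, 0.302, 0.005], [0.302, -0.953, -0.004], [0.003, 0.006, -1.0]]
ft_force: [0.4, 0.6, -0.7]
grip_width: -0.0001
gripper_force: 0.0
7.875 [ 0.4464 -0.2888  0.1207] F [ 0.37  0.6  -0.72] w -0.000134685256156867 tool delta [ 0.1721 -0.4845  0.0036] z [ 0.0049 -0.0043 -1.    ]
```

The knob went down to its stop (4.8 N, about 4 mm) and was released. Now to red.

```bash
python3 -m jog '[[0,0,0,0.0172,-0.0485,0,0],[0,0,0,0.0172,-0.0485,0,0],[0,0,0,0.0172,-0.0485,0,0],[0,0,0,0.0172,-0.0485,0,0],[0,0,0,0.0172,-0.0485,0,0],[0,0,0,0.0172,-0.0485,0,0],[0,0,0,0.0172,-0.0485,0,0],[0,0,0,0.0172,-0.0485,0,0],[0,0,0,0.0172,-0.0485,0,0],[0,0,0,0.0172,-0.0485,0,0]]'; python3 -m jog '[[0,0,0,0,0,0,0]]' >/dev/null; python3 go.py .464 .225 .048
python3 - <<'E'
from h import *
p=np.array(observe()["position"])
e=optics.get_image("scene"); f=lambda q:cv2.projectPoints(np.array([q]),np.array(e["rvec"],float),np.array(e["tvec"],float),np.array(e["mtx"],float),None)[0].round(1).ravel()
print(f(p),f([.464,.225,.048]))
a=cv2.resize(e["pixels"][240:330,200:290,::-1],None,fx=4.4,fy=4.4,interpolation=2);b=cv2.resize(e["pixels"][130:220,310:400,::-1],None,fx=4.4,fy=4.4,interpolation=2)
cv2.imwrite("pics/hr.png",np.hstack([a,b]))
E
```

```text
time_s: 9.12
position: [0.4619, 0.2281, 0.1168]
tool_rot: [[0.953, 0.302, -0.002], [0.302, -0.953, -0.0], [-0.001, -0.0, -1.0]]
ft_force: [1.6, -0.4, -0.3]
grip_width: -0.0001
gripper_force: 0.0
9.25 [0.4616 0.229  0.1166] F [ 0.05  0.09 -0.65] w -0.00020870483634450202 tool delta [0.0011 0.0046 0.0686] z [-1.5e-03  3.0e-04 -1.0e+00]
[237.1 265.4] [240.7 293.1]
```

View pics/hr.png

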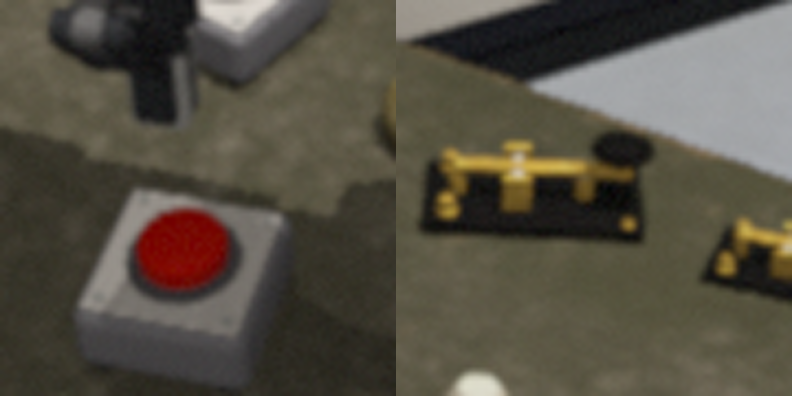

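The knob is back up and the key hasn't moved. The red cap at (241.6,296) is at the target. Correcting by 4 mm and pressing.

```bash
python3 -m jog '[[0,0,0,0.001,0.003,0.03,0],[0,0,0,0,0,0.025,0],[0,0,0,0,0,0.01,0],[0,0,0,0,0,0.003,0],[0,0,0,0,0,0,0]]'; python3 go.py .464 .226 .04
python3 -m jog '[[0,0,0,0,0,0.003,0],[0,0,0,0,0,0.003,0],[0,0,0,0,0,0,0]]'; python3 go.py .464 .226 .04
```

```text
time_s: 9.93
position: [0.4648, 0.2235, 0.0502]
tool_rot: [[0.953, 0.302, 0.001], [0.302, -0.953, 0.0], [0.001, 0.0, -1.0]]
ft_force: [0.5, -0.1, 0.4]
grip_width: -0.0001
gripper_force: 0.0
9.925 [0.4648 0.2235 0.0502] F [ 0.51 -0.05  0.35] w -0.00013446974297659254 tool delta [ 0.     -0.0026  0.0102] z [ 8.e-04  2.e-04 -1.e+00]
time_s: 10.3
position: [0.4646, 0.2238, 0.0438]
tool_rot: [[0.953, 0.302, 0.001], [0.302, -0.953, 0.0], [0.001, 0.0, -1.0]]
ft_force: [0.3, -0.5, 1.4]
grip_width: 0.0001
gripper_force: 0.5
10.3 [0.4646 0.2238 0.0438] F [ 0.33 -0.54  1.44] w 7.186658575912032e-05 tool delta [ 0.0001 -0.0023  0.0038] z [ 5.e-04  1.e-04 -1.e+00]
```

```bash
python3 -m jog '[[0,0,0,0,0,0.002,0],[0,0,0,0,0,0.0015,0],[0,0,0,0,0,0.0005,0],[0,0,0,0,0,0.0005,0],[0,0,0,0,0,0,0]]'; python3 go.py .464 .226 .04
python3 -m jog '[[0,0,0,0,0,0.0005,0],[0,0,0,0,0,0.0003,0],[0,0,0,0,0,0,0]]'; python3 go.py .464 .226 .04
```

```text
time_s: 10.92
position: [0.4647, 0.2238, 0.04]
tool_rot: [[0.953, 0.302, 0.001], [0.302, -0.953, 0.0], [0.001, 0.0, -1.0]]
ft_force: [-0.5, 0.0, 10.3]
grip_width: 0.0001
gripper_force: 5.3
10.925 [0.4647 0.2238 0.04  ] F [-0.46  0.03 10.3 ] w 0.00011305634753173872 tool delta [ 0.     -0.0023 -0.    ] z [ 1.e-03  2.e-04 -1.e+00]
time_s: 11.3
position: [0.4647, 0.2238, 0.0399]
tool_rot: [[0.953, 0.302, 0.002], [0.302, -0.953, 0.0], [0.002, 0.0, -1.0]]
ft_force: [-3.8, -0.5, 18.5]
grip_width: -0.0
gripper_force: 9.3
11.3 [0.4647 0.2238 0.0399] F [-3.78 -0.55 18.52] w -1.1596858943968435e-05 tool delta [-0.     -0.0023 -0.0001] z [ 1.6e-03  2.0e-04 -1.0e+00]
```

Red is at its stop. Retracting and checking.

```bash
python3 -m jog '[[0,0,0,0,0,-0.02,0],[0,0,0,0,0,-0.05,0],[0,0,0,0,0,-0.05,0],[0,0,0,0,0,0,0],[0,0,0,0,0,0,0]]'
python3 - <<'E'
from h import *
e=optics.get_image("scene"); cv2.imwrite("pics/end.png",cv2.resize(e["pixels"][120:330,130:400,::-1],None,fx=2.8,fy=2.8,interpolation=2))
E
```

```text
time_s: 11.92
position: [0.4637, 0.2236, 0.1574]
tool_rot: [[0.953, 0.302, -0.002], [0.302, -0.953, -0.0], [-0.002, -0.0, -1.0]]
ft_force: [-0.7, 0.1, -0.2]
grip_width: 0.0003
gripper_force: 0.0
```

View pics/end.png

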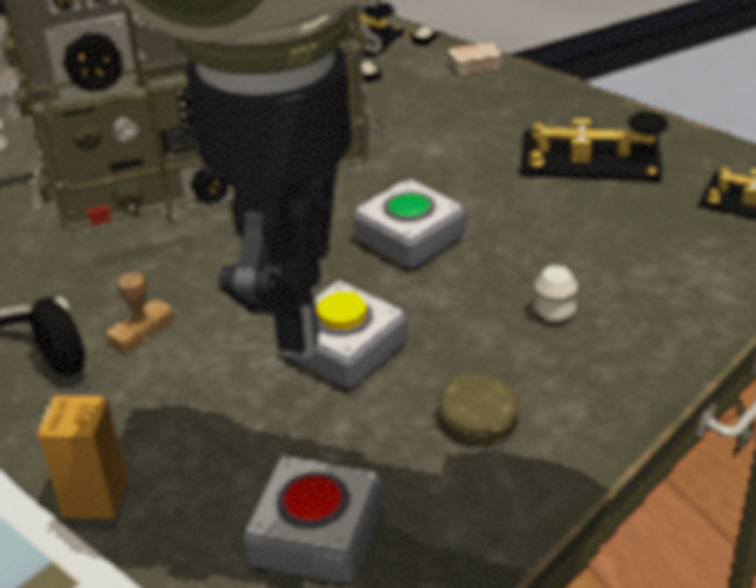

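The picture shows green (410,206) and red (312,498) both in, yellow (342,308) still out, the key's knob up at (648,122), and the arm clear of everything.

```bash
python3 -c "
from rig import job; print(job.close_job())"
```

```text
the job is handed in; nothing more can be done
None
```

I pressed the green button fully in, tapped the front-right telegraph key once so that it went down and came back up, then pressed the red button fully in; the job was handed in at about 12 s, with the yellow button still out and the arm clear of everything.

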